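Fold down and tuck the dessert carrier's flap

TASK

Close the white dessert carrier: with the fingertips, fold its teal flap over the cups and hold it down, then push it by its rib so that its edge slides well in beneath the orange lip and stays tucked when you let go. Only push and press: do not pinch the flap, do not lift or shove the carrier, and leave the cups and the other things on the worktop where they are.

Things in the scene. Friction and masses are not known exactly. Their poses are not given: they have to be found in the camera images.
- carrier: White open box, outer 140 (x) by 136 (y) by 56 mm high, loose on the worktop, about 1.9 kg with its flap (less or more by a fifth) plus four cups of 90 g. Origin under the centre of its base; z up; own -x points to the side with the orange lip, own +x to the hinge side. The lip stands on a steel bracket, 90 mm from the origin at its farthest, and is 77 mm high.
- hinge_mid (a point): Middle of the hinge axis, fixed on the carrier at its own (74.5, 0, 57.5) mm. The axis runs along the carrier's own y. Axes as the carrier's.
- lip_mid (a point): Middle of the inner end of the orange lip's flat underside, fixed on the carrier at its own (-66, 0, 67) mm. The lip is 110 mm wide (along y), 4 mm thick, points toward the hinge; its flat underside reaches from here 18 mm deep toward own -x, and its mouth flares upward by about 5 mm over the 10 mm before it, toward the hinge. Axes as the carrier's.
- leaf (a joint): Angle of the flap about the hinge (rad): 0 = lying flat over the box, a hard stop; about 1.57 = upright; up to 2.1 = leaning away from the box. It starts open, 1.45 to 2.0. A weak spring pulls it back to about 1.2 or more if it is let go untucked (about 2 N at the rib to hold it down).
- flap (a joint): How far the flap has been slid in its hinged side channels, along its own plane away from the hinge (m): 0 = drawn back, 0.022 = fully out, a hard stop. Friction about 2 N holds it where it is. It starts at 0 to 0.003. Flat and drawn back, the flap's edge stops about 4 mm short of the lip's mouth; pushed fully out, the edge lies about 8 mm in under the flat part of the lip, with 4 mm of play in height. If it is slid out before it is flat, it lands on top of the lip.
- flap_edge_mid (a point): Middle of the flap's free edge, on its outer face (the upper face when flat). The flap is a teal plate 116 mm long, 124 mm wide, 4 mm thick; this edge is 126.5 mm from the hinge axis plus the slide. Axes: x points back toward the hinge along the flap, y along the hinge axis, z out of the outer face. Flat, the outer face is 63 mm above the worktop.
- rib_foot (a point): Foot of the push rib on the flap's outer face, on the side toward the hinge, in the middle of the flap's width: a teal bar across the flap, 70 mm long, 6 mm thick, 9 mm high. It is 33 mm from the free edge and 93.5 mm from the hinge axis plus the slide; hinge-ward of it the face is free for 35 mm over the middle 110 mm of the width. Axes as flap_edge_mid.
- cup_0: Cream-coloured filled dessert cup, 59 mm wide, 45 mm high, loose inside the carrier; origin under its centre. Not to be handled.
- cup_1: Cream-coloured filled dessert cup, 59 mm wide, 45 mm high, loose inside the carrier; origin under its centre. Not to be handled.
- cup_2: Cream-coloured filled dessert cup, 59 mm wide, 45 mm high, loose inside the carrier; origin under its centre. Not to be handled.
- cup_3: Cream-coloured filled dessert cup, 59 mm wide, 45 mm high, loose inside the carrier; origin under its centre. Not to be handled.
- kitchen_timer: White dial timer, 68 mm wide, 56 high; origin under its centre. A bystander: leave alone.
- masking_tape: Roll of masking tape, 82 mm wide, 24 high; origin under its centre. A bystander: leave alone.
- ring_cutter_0: Steel ring cutter, 71 mm wide, 36 high; origin under its centre. A bystander: leave alone.
- ring_cutter_1: Steel ring cutter, 55 mm wide, 31 high; origin under its centre. A bystander: leave alone.
- offset_spatula: Small spatula with brown handle, 217 mm long, 19 high; origin under its centre. A bystander: leave alone.

How it is judged:
By the outcome, as a careful person would: the job done as asked, in the order asked, and still so for the second after the job is handed in, with the robot touching nothing.
It also fails if it takes over 43 s, if anything falls off the work surface, if the arm or the gripper's body presses on something with over 40 N, if the wrist force passes 120 N, or if a joint passes its speed limit or range.

ROBOT

A 6-joint arm with a two-finger parallel gripper is mounted at the origin on a cart in front of the work surface, level with it; the furniture and walls round the work are solid. World frame = base frame: x ahead of the robot, y to its left, z up, the work surface at z = 0. Lengths are in mm, angles in rad, forces in N, time in s.
With the tool pointing down it reaches from about 350 to 975 mm from the base axis. Payload 7.1 kg.
Tool frame: the origin (TCP) lies at the centre of the arm's flange, where the gripper is bolted on; the fingertips stand 182 mm ahead of it and the grasp point (between the pads) lies 163 mm ahead of it; z points along the fingers, y is the line along which they close (so a half turn about z gives the same grasp; the last joint's range is limited). The gripper opens to 88 mm and grips with 3 to 60 N. Pads are 20 mm wide; open, the fingers measure 115 mm over their backs; the gripper's body (75 mm by 178 mm) begins 61 mm behind the grasp point.
Start: joints at [1.11, 0.423, 1.63, -0, 1.089, -0.019], TCP at [267.198, 564.988, 404.675] pointing down, gripper open.
Joint ranges: [-3, 3], [-0.9, 2.11], [0.09, 2.58], [-1.31, 4.45], [0.11, 2.69], [-2.54, 2.54]. Speed limits (rad/s): [2.39, 2.39, 3.01, 3.14, 3.14, 3.14].

INTERFACE

Orientations are given as a rotation vector (axis times angle).
In Python, from workcell import readout, get_image, ctrl gives the robot as it stands.
- The arm moves only by the tool step_arm, never from a script. Its argument "targets" is a list that holds one entry, the list of rows, each a list of 7 numbers: the shift along the world's x, y, z as a fraction of full scale, then the turn, a rotation vector about the world's x, y, z as a fraction of full scale, then the opening, from 0 (shut) to 1 (fully open). In form: [[[dx, dy, dz, wx, wy, wz, claw], ...]]. A call has exactly 5 rows; each row shifts and turns the commanded pose from where the row before left it; what a row does not reach is not made up. Full scale, the value 1, is 0.05 m for a shift and 4 degrees for a turn. A row lasts 1/8 s, in which the tool goes at most 62.5 mm and 10.7 degrees, less where a joint would pass 70% of its speed; a pose out of reach is approached as far as the arm can. A call with a number of a shift or a turn outside -1 to 1 is refused whole. A call with a gripper value outside its range is refused whole. The fingers move at their own pace and stop on an object; the grip force is fixed at half the most. Time passes only in rows, so rows that do not move let the fingers close, or fill a call up. It gives the time, the measured TCP pose, the force, the opening and the grip force at its end, in the units of the state.
- readout.get_obs(): the state, without advancing time (a new reading comes with each control period).
- get_image(name): name is "scene" or "top" or "wrist"; returns a dict with "pixels" (400x640x3 uint8, red, green, blue), "intrinsics" (3x3 intrinsics, pixels), "extrinsics" (4x4, takes a point from world to camera coordinates). Camera axes: x right, y down, z forward; pixel columns grow to the right and rows downward; lengths in mm; the calibration is good to about 2 mm. A picture is of the moment at which its call begins. There is no depth.
- ctrl.close_job(): hands the job in; it is judged then, once.
The state is a dict: "t": time; "qpos": joint angles; "qvel": joint speeds; "joint_torque": joint torques, N m; "ee_pos": TCP position; "orientation": TCP orientation; "ft_force": force on the tool from outside, world axes, zero at the start; "moment": the same for the moment, N m; "width": finger opening in mm; "grasp_force": force on a finger pad.
Only numpy, scipy, OpenCV 4.12 (cv2) and the standard library are available. Lean on these libraries where they do the work, as an engineer would, in place of code of your own. Each camera call takes 0.05 s, during which the arm holds its last target. There are 200 camera calls.

## Working session

There is one attempt and no reset: what is moved stays moved. The work goes in short steps, Python scripts to look and compute and a tool call to move; the robot and the scene stay as the last step left them, time stands still between calls to the robot, and variables do not carry over. Pictures are saved under pics/ and viewed, at most 10 in all, crops included, and the job is handed in when it is done.

Besides the shell and the picture viewer there is one more tool, called after ">>>" as name(argument=value, ...) on one line, values as JSON. step_arm: Moves the arm, as the interface text tells. Shift numbers are shares of 0.05 m and turn numbers shares of 4 degrees, none past 1 either way. Its arguments: {"type":"object","properties":{"targets":{"type":"array"}},"required":["targets"]}

```bash
mkdir -p pics
python3 - <<'E'
from workcell import readout, get_image, ctrl
import cv2,numpy as np
print(readout.get_obs())
for n in ["scene","top"]:
    d=get_image(n); cv2.imwrite(f"pics/{n}0.png",d["pixels"][:,:,::-1]); np.savez(f"{n}0.npz",**d)
    print(n,d["intrinsics"].tolist(),np.round(d["extrinsics"],3).tolist())
E
```

```text
{'t': 0.0, 'qpos': array([ 1.11001183e+00,  4.23824669e-01,  1.63067030e+00,  1.22372360e-06,
        1.08856211e+00, -1.90292475e-02]), 'qvel': array([ 5.72107349e-04,  7.99027025e-04,  7.55939074e-04, -6.13656107e-04,
        1.44938888e-03,  7.52072724e-05]), 'joint_torque': array([-2.82794990e-04, -5.44623435e+01, -2.73669595e+01,  6.43884321e-02,
        2.27230776e-02, -1.45501899e-04]), 'ee_pos': array([267.07823777, 564.76476271, 403.91931975]), 'orientation': array([-6.88203229e-01, -3.06492788e+00,  2.23378349e-03]), 'ft_force': array([ 0.34879574, -0.75163411, -0.62147249]), 'moment': array([-0.04351883,  0.04233847, -0.02132819]), 'grasp_force': 0.0, 'width': 87.89316017903623}
scene [[467.8943322877718, 0.0, 320.1222575889434], [0.0, 467.8943322877718, 190.65592745641496], [0.0, 0.0, 1.0]] [[0.606, -0.795, -0.019, -263.167], [-0.589, -0.433, -0.683, 331.83], [0.535, 0.425, -0.73, 1085.771], [0.0, 0.0, 0.0, 1.0]]
top [[487.1383067292573, 0.0, 309.3742514700368], [0.0, 487.1383067292573, 196.8751761565845], [0.0, 0.0, 1.0]] [[0.029, -0.999, -0.013, 19.571], [-0.994, -0.028, -0.104, 510.829], [0.104, 0.016, -0.994, 1479.395], [0.0, 0.0, 0.0, 1.0]]
```

View pics/scene0.png

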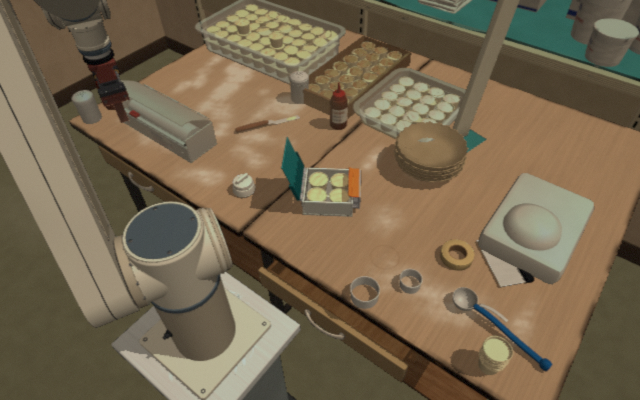

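View pics/top0.png

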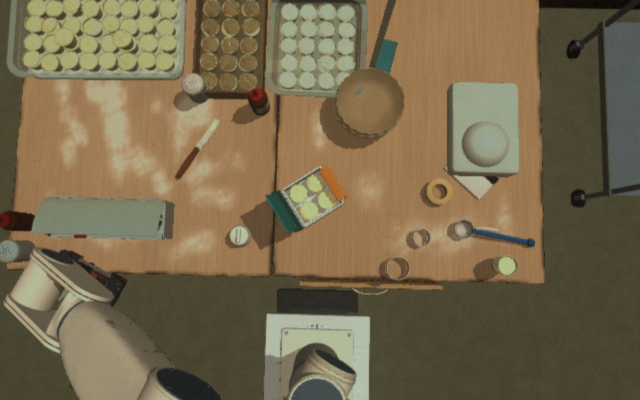

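The carrier is at about (312,198) in the top view and (330,190) in the scene view, with the orange lip on the right and the teal flap standing on the left. Next I'll enlarge both views and measure the coloured parts.

```bash
cat > h.py <<'E'
import numpy as np,cv2
def load(n): return dict(np.load(n+".npz"))
def ray(d,uv,z):
    K,E=d["intrinsics"],d["extrinsics"]; R,t=E[:3,:3],E[:3,3]
    c=-R.T@t; v=(R.T@np.linalg.inv(K)@np.c_[np.atleast_2d(uv),np.ones(len(np.atleast_2d(uv)))].T).T
    return c+v*((z-c[2])/v[:,2])[:,None]
def proj(d,p):
    E=d["extrinsics"]; p=np.atleast_2d(p)@E[:3,:3].T+E[:3,3]; q=p@d["intrinsics"].T; return q[:,:2]/q[:,2:]
def mask(d,lo,hi,box):
    h=cv2.cvtColor(d["pixels"],cv2.COLOR_RGB2HSV); m=cv2.inRange(h,lo,hi); k=np.zeros_like(m); x0,y0,x1,y1=box; k[y0:y1,x0:x1]=m[y0:y1,x0:x1]; return k
def big(m):
    c,_=cv2.findContours(m,cv2.RETR_EXTERNAL,cv2.CHAIN_APPROX_NONE); return max(c,key=cv2.contourArea)
E
python3 - <<'E'
from h import *
ims=[]
for n,b in (("top0",(260,155,360,245)),("scene0",(270,130,370,220))):
    d=load(n)
    for nm,lo,hi in (("orange",(3,150,90),(15,255,255)),("teal",(75,90,20),(105,255,255)),("cream",(22,40,120),(40,255,255))):
        m=mask(d,lo,hi,b); cs,_=cv2.findContours(m,cv2.RETR_EXTERNAL,cv2.CHAIN_APPROX_NONE)
        for c in cs:
            if cv2.contourArea(c)>25:
                M=cv2.moments(c); uv=[M["m10"]/M["m00"],M["m01"]/M["m00"]]
                print(n,nm,cv2.contourArea(c),np.round(uv,1),cv2.boxPoints(cv2.minAreaRect(c)).round(1).tolist(), "z45/71",ray(d,uv,45).round(0)[0,:2],ray(d,uv,71).round(0)[0,:2])
    x0,y0,x1,y1=b; ims.append(cv2.resize(d["pixels"][y0:y1,x0:x1,::-1],None,fx=4,fy=4,interpolation=cv2.INTER_CUBIC))
cv2.imwrite("pics/crop0.png",np.hstack(ims))
E
```

```text
top0 orange 348.0 [332.5 182.7] [[318.1000061035156, 170.39999389648438], [327.70001220703125, 164.3000030517578], [347.29998779296875, 195.1999969482422], [337.70001220703125, 201.3000030517578]] z45/71 [554. -36.] [550. -35.]
top0 teal 444.0 [282.1 212.4] [[265.20001220703125, 196.5], [277.0, 189.3000030517578], [300.6000061035156, 227.8000030517578], [288.70001220703125, 235.10000610351562]] z45/71 [458. 115.] [456. 114.]
top0 cream 1304.0 [310.1 198.8] [[280.3999938964844, 191.3000030517578], [312.5, 166.89999389648438], [341.0, 204.3000030517578], [308.8999938964844, 228.6999969482422]] z45/71 [502.  32.] [500.  31.]
scene0 orange 265.5 [353.2 182.2] [[348.0, 167.0], [358.0, 167.0], [358.0, 196.0], [348.0, 196.0]] z45/71 [567. -19.] [546. -33.]
scene0 teal 665.0 [292.6 169.2] [[273.20001220703125, 144.10000610351562], [292.1000061035156, 137.10000610351562], [312.8999938964844, 193.5], [294.0, 200.5]] z45/71 [505. 156.] [486. 137.]
scene0 cream 879.5 [325.  187.3] [[305.6000061035156, 201.8000030517578], [307.5, 170.3000030517578], [343.70001220703125, 172.39999389648438], [341.79998779296875, 203.89999389648438]] z45/71 [503.  34.] [483.  19.]
```

View pics/crop0.png

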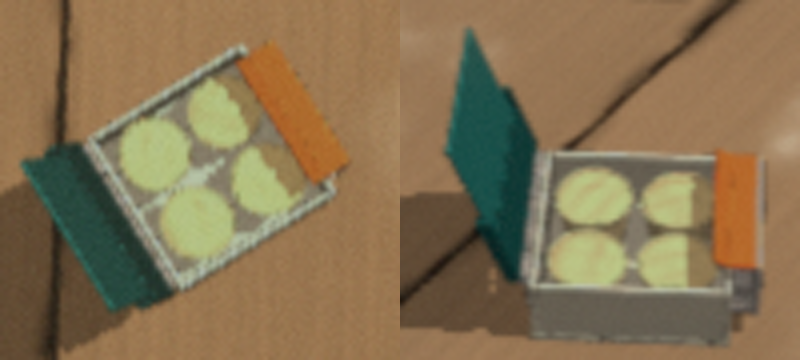

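Run:
```python
from h import *
t,s=load("top0"),load("scene0")
rim=np.array([[90,138],[180,290],[335,193],[242,47]])/4+[260,155]
P=ray(t,rim,56); print("rim",P.round(0).tolist())
c=P.mean(0); x=(P[0]+P[1]-P[2]-P[3]); y1=P[0]-P[1]+P[3]-P[2]
print("centre",c,"yaw from x",np.degrees(np.arctan2(x[1],x[0])),"from y",np.degrees(np.arctan2(-y1[0],y1[1])))
o=cv2.boxPoints(cv2.minAreaRect(big(mask(t,(3,150,90),(15,255,255),(260,155,360,245)))));print("orange",ray(t,o,73).round(1).tolist())
def tri(a,b):
    X=cv2.triangulatePoints(t["intrinsics"]@t["extrinsics"][:3],s["intrinsics"]@s["extrinsics"][:3],np.array(a,float).reshape(2,1),np.array(b,float).reshape(2,1)); X=(X[:3]/X[3]).ravel(); return X,np.linalg.norm(proj(t,X)-a),np.linalg.norm(proj(s,X)-b)
f=lambda p:np.array(p)/4+[260,155]
g=lambda p:(np.array(p)-[400,0])/4+[270,130]
for a,b in (((24,163),(470,28)),((112,310),(447,152))): print(tri(f(a),g(b)))
# scene rim: corners
S=g([[537,292],[730,290],[757,155],[553,152]]);print("scene rim z56",ray(s,S,56).round(0).tolist())
```

```text
rim [[527.0, 116.0, 56.0], [414.0, 44.0, 56.0], [491.0, -71.0, 56.0], [600.0, 2.0, 56.0]]
centre [508.01852526  22.84361416  56.        ] yaw from x 123.21352683912326 from y -56.97030701203344
orange [[586.1, 9.4, 73.0], [605.5, -18.9, 73.0], [513.5, -80.1, 73.0], [494.4, -51.8, 73.0]]
(array([493.49481603, 152.75946132, 179.42452238]), np.float64(0.22457474333500566), np.float64(0.2470835886654038))
(array([393.43106006,  88.28858786, 176.39092328]), np.float64(0.21684529767486707), np.float64(0.25265724244561766))
scene rim z56 [[414.0, 38.0, 56.0], [493.0, -68.0, 56.0], [614.0, -8.0, 56.0], [528.0, 114.0, 56.0]]
```

The two-view fit puts the carrier origin near (509, 23.5) with its own +x at about 123.4°, and the flap angle at about 107°. I'll approach from the hinge side with the tool's y along the hinge axis and the fingers part open.

>>> step_arm(targets=[[[0.32,-0.83,0,0,0,-0.78,0.4],[0.32,-0.83,0,0,0,-0.78,0.4],[0.32,-0.83,0,0,0,-0.78,0.4],[0.32,-0.83,0,0,0,-0.78,0.4],[0.32,-0.83,0,0,0,-0.78,0.4]]])

```text
t: 0.72
ee_pos: [347.4, 356.1, 404.5]
orientation: [-1.1, -2.942, 0.001]
ft_force: [1.0, 0.7, 0.3]
width: 41.6
grasp_force: 0.0
```

>>> step_arm(targets=[[[0.32,-0.83,-0.3,0,0,-0.78,0.4],[0.32,-0.83,-0.3,0,0,-0.78,0.4],[0.32,-0.83,-0.3,0,0,-0.78,0.4],[0.32,-0.83,-0.3,0,0,-0.78,0.4],[0.32,-0.83,-0.3,0,0,-0.78,0.4]]])

```text
t: 1.35
ee_pos: [427.5, 148.6, 329.2]
orientation: [-1.49, -2.766, -0.0]
ft_force: [1.1, -0.1, -0.5]
width: 35.4
grasp_force: 0.0
```

```bash
cat >> h.py <<'E'
O=np.array([509,23.5]); A=np.radians(123.4); EX=np.array([np.cos(A),np.sin(A)]); EY=np.array([-EX[1],EX[0]])
def own():
    from workcell import readout
    from scipy.spatial.transform import Rotation as R
    o=readout.get_obs(); p=o["ee_pos"]; r=R.from_rotvec(o["orientation"]).as_matrix(); f=o["ft_force"]
    q=p+182*r[:,2]
    print("t",round(o["t"],2),"tcp",p.round(1),"tip own x,y,z",((q[:2]-O)@EX).round(1),((q[:2]-O)@EY).round(1),q[2].round(1),"toolY deg",np.degrees(np.arctan2(r[1,1],r[0,1])).round(1),"z",r[:,2].round(3),"F own",(f[:2]@EX).round(1),(f[:2]@EY).round(1),f[2].round(1),"w",round(o["width"],1))
E
python3 - <<'E'
from h import *
from workcell import get_image
own()
s=get_image("scene");t=get_image("top");w=get_image("wrist")
cv2.imwrite("pics/a1.png",np.hstack([cv2.resize(s["pixels"][100:220,260:390],(520,480)),])[:,:,::-1])
cv2.imwrite("pics/w1.png",w["pixels"][:,:,::-1])
E
```

```text
t 1.35 tcp [427.5 148.6 329.2] tip own x,y,z 149.3 -0.8 147.2 toolY deg 33.4 z [-0.  0. -1.] F own -0.7 -0.8 -0.5 w 35.4
```

View pics/a1.png

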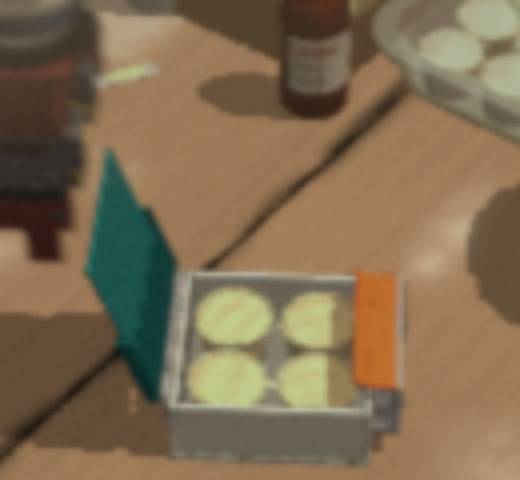

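View pics/w1.png

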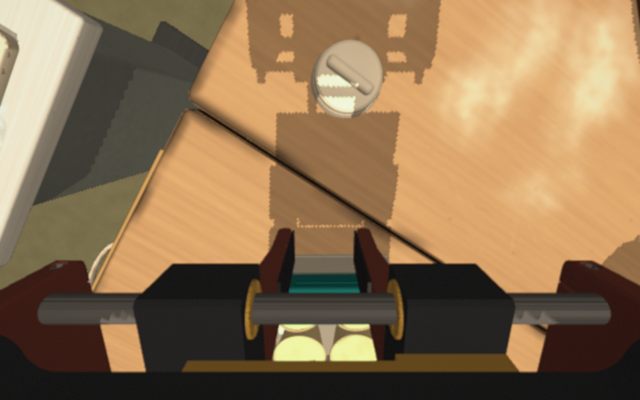

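The flap stands free with the open fingers centred behind it: the teal strip is between the fingers at about (325,285) in the wrist view. Tracking is within 1 mm, so I can start the fold.

>>> step_arm(targets=[[[0.11,-0.167,0,0,0,0,0.4],[0.11,-0.167,0,0,0,0,0.4],[0.11,-0.167,0,0,0,0,0.4],[0.11,-0.167,0,0,0,0,0.4],[0.11,-0.167,0,0,0,0,0.4]]])

```text
t: 2.12
ee_pos: [455.1, 107.8, 329.8]
orientation: [1.487, 2.767, 0.0]
ft_force: [-0.9, 2.2, 1.6]
width: 35.1
grasp_force: 0.6
```

>>> step_arm(targets=[[[0.066,-0.1,-0.04,0,0,0,0.4],[0.066,-0.1,-0.04,0,0,0,0.4],[0.066,-0.1,-0.04,0,0,0,0.4],[0.066,-0.1,-0.05,0,0,0,0.4],[0.066,-0.1,-0.05,0,0,0,0.4]]])

```text
t: 2.75
ee_pos: [471.4, 83.0, 318.4]
orientation: [-1.487, -2.767, 0.0]
ft_force: [-1.0, 1.7, 1.3]
width: 35.0
grasp_force: 0.5
```

Run:
```python
from h import *
from workcell import get_image
own()
s=get_image("scene")
cv2.imwrite("pics/a2.png",cv2.resize(s["pixels"][100:220,260:390],(520,480))[:,:,::-1])
```

```text
t 2.75 tcp [471.4  83.  318.4] tip own x,y,z 70.4 -1.3 136.4 toolY deg 33.5 z [-0. -0. -1.] F own 1.9 -0.1 1.3 w 35.0
```

View pics/a2.png

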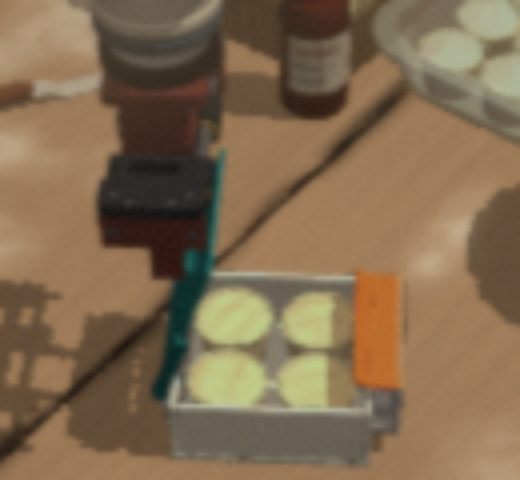

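The flap is now just past upright, with the fingers behind it at about (170,260). I'll continue along the arc.

>>> step_arm(targets=[[[0.046,-0.07,-0.026,0,0,0,0.4],[0.046,-0.07,-0.026,0,0,0,0.4],[0.046,-0.07,-0.028,0,0,0,0.4],[0.046,-0.07,-0.028,0,0,0,0.4],[0.046,-0.07,-0.03,0,0,0,0.4]]])

```text
t: 3.42
ee_pos: [482.8, 65.5, 311.7]
orientation: [-1.487, -2.767, -0.0]
ft_force: [-1.0, 1.3, 0.9]
width: 35.0
grasp_force: 0.7
```

>>> step_arm(targets=[[[0.053,-0.08,-0.058,0,0,0,0.4],[0.053,-0.08,-0.06,0,0,0,0.4],[0.05,-0.075,-0.066,0,0,0,0.4],[0.047,-0.071,-0.07,0,0,0,0.4],[0.047,-0.071,-0.074,0,0,0,0.4]]])

```text
t: 4.05
ee_pos: [495.3, 46.7, 295.0]
orientation: [-1.487, -2.767, 0.0]
ft_force: [-1.2, 1.4, 1.3]
width: 35.0
grasp_force: 0.9
```

Run:
```python
from h import *
from workcell import get_image
own()
s=get_image("scene");w=get_image("wrist")
cv2.imwrite("pics/a3.png",np.hstack([cv2.resize(s["pixels"][110:210,280:380],(400,400)),cv2.resize(w["pixels"][200:400,220:420],(400,400))])[:,:,::-1])
```

```text
t 4.05 tcp [495.3  46.7 295. ] tip own x,y,z 27.0 -1.3 113.0 toolY deg 33.5 z [-0.  0. -1.] F own 1.8 0.2 1.3 w 35.0
```

View pics/a3.png

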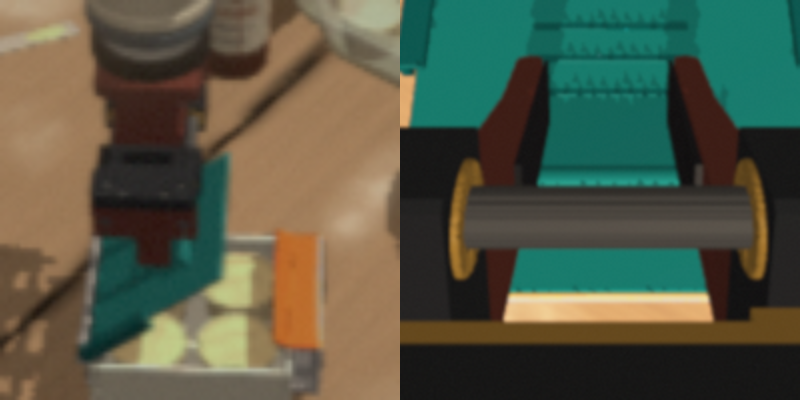

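The flap is at about 40° and the rib runs across ahead of the fingertips (wrist crop, row 180). I'll keep folding.

>>> step_arm(targets=[[[0.041,-0.062,-0.082,0,0,0,0.4],[0.039,-0.059,-0.088,0,0,0,0.4],[0.035,-0.053,-0.093,0,0,0,0.4],[0.031,-0.047,-0.096,0,0,0,0.4],[0.028,-0.042,-0.1,0,0,0,0.4]]])

```text
t: 4.78
ee_pos: [504.0, 33.6, 272.1]
orientation: [-1.487, -2.767, 0.0]
ft_force: [-1.8, 2.3, 2.0]
width: 35.2
grasp_force: 1.1
```

>>> step_arm(targets=[[[0.021,-0.032,-0.1,0,0,0,0.4],[0.018,-0.027,-0.1,0,0,0,0.4],[0.014,-0.021,-0.1,0,0,0,0.4],[0.011,-0.017,-0.09,0,0,0,0.4],[0.008,-0.012,-0.08,0,0,0,0.4]]])

```text
t: 5.4
ee_pos: [507.5, 28.3, 248.7]
orientation: [-1.487, -2.767, -0.0]
ft_force: [-0.5, 0.5, 2.7]
width: 35.1
grasp_force: 1.3
```

```bash
python3 -c "
from h import *
own()"
```

```text
t 5.4 tcp [507.5  28.3 248.7] tip own x,y,z 4.8 -1.4 66.7 toolY deg 33.5 z [-0.  0. -1.] F own 0.7 0.2 2.7 w 35.1
```

>>> step_arm(targets=[[[0,0,-0.018,0,0,0,0.4],[0,0,-0.018,0,0,0,0.4],[0,0,-0.018,0,0,0,0.4],[0,0,-0.014,0,0,0,0.4],[0,0,-0.008,0,0,0,0.4]]])

```text
t: 6.02
ee_pos: [507.6, 28.2, 245.2]
orientation: [1.487, 2.767, 0.0]
ft_force: [-1.5, -1.7, 5.7]
width: 35.1
grasp_force: 2.6
```

Run:
```python
from h import *
from workcell import get_image
own()
w=get_image("wrist")
cv2.imwrite("pics/a4.png",np.hstack([cv2.resize(get_image("scene")["pixels"][110:210,280:380],(400,400)),cv2.resize(w["pixels"][200:400,220:420],(400,400))])[:,:,::-1])
```

```text
t 6.03 tcp [507.6  28.2 245.2] tip own x,y,z 4.6 -1.5 63.2 toolY deg 33.5 z [ 0. -0. -1.] F own -0.5 2.2 5.7 w 35.1
```

View pics/a4.png

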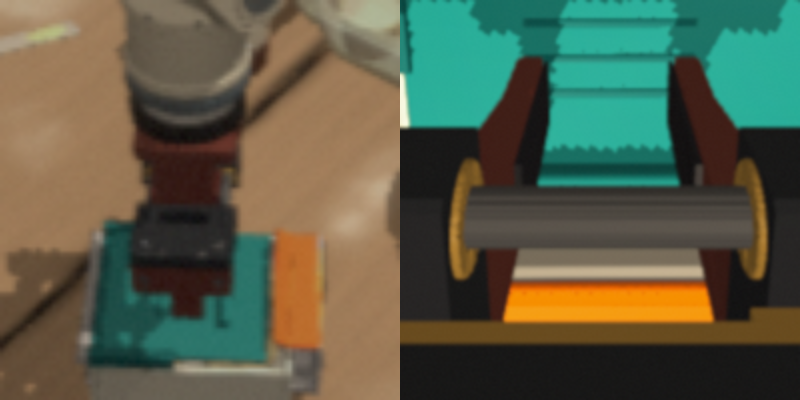

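The flap lies flat with its edge short of the orange lip (wrist crop, gap at rows 250–280). I'll press slightly more and creep toward the rib.

>>> step_arm(targets=[[[0,0,-0.006,0,0,0,0.4],[0.011,-0.0167,0,0,0,0,0.4],[0.022,-0.0334,0,0,0,0,0.4],[0.022,-0.0334,0,0,0,0,0.4],[0.022,-0.0334,0,0,0,0,0.4]]])

```text
t: 6.75
ee_pos: [511.3, 22.6, 245.1]
orientation: [-1.487, -2.767, -0.0]
ft_force: [-2.9, 0.0, 6.1]
width: 35.1
grasp_force: 3.5
```

```bash
python3 -c "
from h import *
own()"
```

```text
t 6.75 tcp [511.3  22.6 245.1] tip own x,y,z -1.9 -1.5 63.1 toolY deg 33.5 z [-0.  0. -1.] F own 1.6 2.4 6.1 w 35.1
```

>>> step_arm(targets=[[[0.022,-0.0334,0,0,0,0,0.4],[0.022,-0.0334,0,0,0,0,0.4],[0.022,-0.0334,0,0,0,0,0.4],[0.022,-0.0334,0,0,0,0,0.4],[0.022,-0.0334,0,0,0,0,0.4]]])

```text
t: 7.38
ee_pos: [516.8, 14.3, 245.1]
orientation: [-1.487, -2.767, -0.001]
ft_force: [-1.6, 0.8, 6.6]
width: 35.0
grasp_force: 3.2
```

Run:
```python
from h import *
from workcell import get_image
own()
t=get_image("top");np.savez("top1.npz",**t);w=get_image("wrist")
cv2.imwrite("pics/a5.png",np.hstack([cv2.resize(t["pixels"][155:245,270:360],(400,400),interpolation=cv2.INTER_CUBIC),cv2.resize(w["pixels"][200:400,220:420],(400,400))])[:,:,::-1])
```

```text
t 7.38 tcp [516.8  14.3 245.1] tip own x,y,z -11.9 -1.5 63.1 toolY deg 33.5 z [-0.  0. -1.] F own 1.6 0.9 6.6 w 35.0
```

View pics/a5.png

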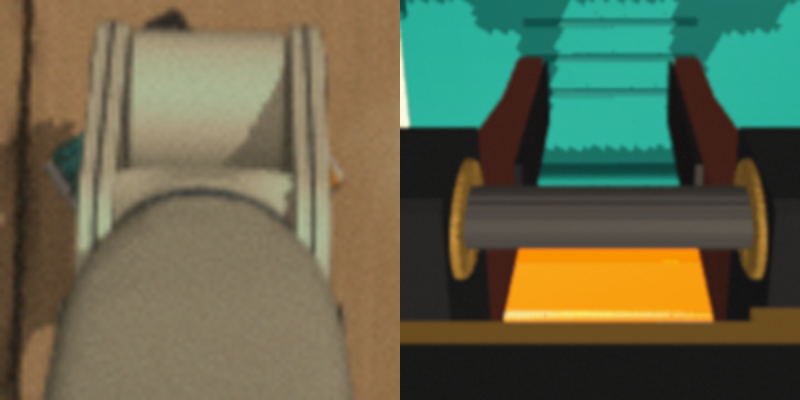

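>>> step_arm(targets=[[[0.022,-0.0334,0,0,0,0,0.4],[0.022,-0.0334,0,0,0,0,0.4],[0.011,-0.0167,0,0,0,0,0.4],[0.011,-0.0167,0,0,0,0,0.4],[0.011,-0.0167,0,0,0,0,0.4]]])

```text
t: 8.1
ee_pos: [520.4, 8.8, 245.0]
orientation: [-1.487, -2.766, -0.001]
ft_force: [-3.3, 3.9, 6.5]
width: 35.2
grasp_force: 3.5
```

```bash
python3 -c "
from h import *
own()"
```

```text
t 8.1 tcp [520.4   8.8 245. ] tip own x,y,z -18.3 -1.4 63.0 toolY deg 33.5 z [-0.001  0.001 -1.   ] F own 5.1 0.6 6.5 w 35.2
```

Run:
```python
from h import *
from workcell import get_image
w=get_image("wrist");np.savez("wrist1.npz",**w)
W=lambda X,Y,z:np.r_[O+X*EX+Y*EY,z]
for s in (0,5,10,15,22):
    print(s,"foot",proj(w,W(-19-s,0,63)).round(0),"top hinge",proj(w,W(-19-s,0,72)).round(0),"top far",proj(w,W(-25-s,0,72)).round(0),"edge",proj(w,W(-52-s,60,63)).round(0),proj(w,W(-52-s,-60,63)).round(0))
print("hingeside",proj(w,W(74.5,0,58)),proj(w,W(16,55,63)),proj(w,W(64,0,63)), "lip",proj(w,W(-56,0,72)))
h=cv2.cvtColor(w["pixels"],cv2.COLOR_RGB2HSV)
print([(r,*h[r,305]) for r in range(180,335,3)])
p=w["pixels"].copy();cv2.imwrite("pics/w2.png",p[:,:,::-1])
```

```text
0 foot [[321. 245.]] top hinge [[321. 252.]] top far [[321. 261.]] edge [[226. 294.]] [[417. 294.]]
5 foot [[321. 253.]] top hinge [[321. 260.]] top far [[321. 269.]] edge [[227. 300.]] [[416. 301.]]
10 foot [[321. 260.]] top hinge [[321. 268.]] top far [[321. 277.]] edge [[227. 307.]] [[415. 307.]]
15 foot [[321. 268.]] top hinge [[321. 275.]] top far [[321. 285.]] edge [[228. 314.]] [[415. 314.]]
22 foot [[321. 278.]] top hinge [[321. 286.]] top far [[321. 295.]] edge [[229. 323.]] [[414. 323.]]
hingeside [[321.10684357  79.17960965]] [[224.38413265 188.45531786]] [[321.05430562  99.45546136]] lip [[321.21321443 307.96104514]]
[(180, np.uint8(85), np.uint8(194), np.uint8(179)), (183, np.uint8(85), np.uint8(192), np.uint8(163)), (186, np.uint8(85), np.uint8(191), np.uint8(116)), (189, np.uint8(86), np.uint8(196), np.uint8(117)), (192, np.uint8(86), np.uint8(194), np.uint8(117)), (195, np.uint8(85), np.uint8(197), np.uint8(118)), (198, np.uint8(86), np.uint8(198), np.uint8(116)), (201, np.uint8(85), np.uint8(194), np.uint8(142)), (204, np.uint8(85), np.uint8(191), np.uint8(180)), (20
[... 1467 characters left out ...]
173)), (294, np.uint8(30), np.uint8(21), np.uint8(48)), (297, np.uint8(15), np.uint8(35), np.uint8(59)), (300, np.uint8(15), np.uint8(38), np.uint8(67)), (303, np.uint8(16), np.uint8(43), np.uint8(78)), (306, np.uint8(17), np.uint8(45), np.uint8(79)), (309, np.uint8(16), np.uint8(40), np.uint8(83)), (312, np.uint8(18), np.uint8(41), np.uint8(93)), (315, np.uint8(16), np.uint8(42), np.uint8(92)), (318, np.uint8(16), np.uint8(39), np.uint8(84)), (321, np.uint8(18), np.uint8(39), np.uint8(79)), (324, np.uint8(15), np.uint8(198), np.uint8(209)), (327, np.uint8(19), np.uint8(232), np.uint8(249)), (330, np.uint8(19), np.uint8(235), np.uint8(249)), (333, np.uint8(19), np.uint8(234), np.uint8(248))]
```

View pics/w2.png

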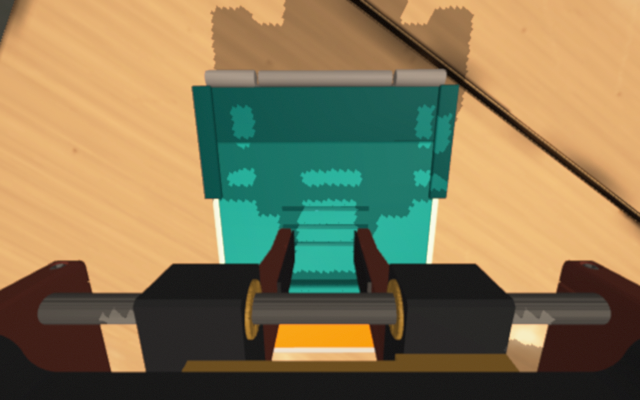

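The rib's dark face at rows 279–286 matches a slide of about 22 mm, and the hinge bar at row 79 shows the carrier hasn't moved. So finger friction carried the flap out, and the fingers are still about 12 mm short of the rib. I'll ease the pressure, advance to the rib and finish with a gentle push on it.

>>> step_arm(targets=[[[0,0,0.024,0,0,0,0.4],[0.022,-0.0334,0,0,0,0,0.4],[0.033,-0.05,0,0,0,0,0.4],[0.033,-0.05,0,0,0,0,0.4],[0.022,-0.0334,0,0,0,0,0.4]]])

```text
t: 8.78
ee_pos: [526.0, -0.1, 245.8]
orientation: [-1.487, -2.766, 0.0]
ft_force: [-2.7, 8.0, 1.2]
width: 35.2
grasp_force: 4.6
```

```bash
cat >> h.py <<'E'
def rib():
    from workcell import get_image
    own(); w=get_image("wrist")
    W=lambda X,Y,z:np.r_[O+X*EX+Y*EY,z]
    g=cv2.cvtColor(w["pixels"],cv2.COLOR_RGB2HSV)
    print("foot rows at s=15,19,22",[proj(w,W(-19-s,0,63))[0,1].round(0) for s in (15,19,22)],"hinge row",proj(w,W(74.5,0,58))[0].round(0))
    print("V",[(r,int(g[r,305,2]),int(g[r,305,0])) for r in range(240,296,2)])
    print("hinge V",[(r,int(g[r,321,1])) for r in range(40,110,2)])
E
python3 -c "
from h import *
rib()"
```

```text
t 8.78 tcp [ 5.260e+02 -1.000e-01  2.458e+02] tip own x,y,z -28.9 -1.1 63.8 toolY deg 33.5 z [-0.001  0.001 -1.   ] F own 8.2 -2.1 1.2 w 35.2
foot rows at s=15,19,22 [np.float64(251.0), np.float64(257.0), np.float64(262.0)] hinge row [322.  58.]
V [(240, 185, 85), (242, 186, 85), (244, 187, 85), (246, 186, 85), (248, 186, 85), (250, 187, 85), (252, 186, 85), (254, 185, 85), (256, 154, 85), (258, 117, 86), (260, 117, 85), (262, 115, 86), (264, 82, 85), (266, 69, 86), (268, 85, 86), (270, 126, 86), (272, 165, 85), (274, 178, 85), (276, 172, 85), (278, 125, 85), (280, 116, 85), (282, 114, 86), (284, 113, 86), (286, 114, 86), (288, 114, 86), (290, 115, 85), (292, 85, 79), (294, 50, 19)]
hinge V [(40, 128), (42, 131), (44, 131), (46, 130), (48, 101), (50, 49), (52, 48), (54, 47), (56, 47), (58, 48), (60, 49), (62, 50), (64, 37), (66, 175), (68, 193), (70, 188), (72, 190), (74, 188), (76, 193), (78, 187), (80, 190), (82, 187), (84, 187), (86, 190), (88, 190), (90, 192), (92, 193), (94, 192), (96, 192), (98, 195), (100, 191), (102, 198), (104, 198), (106, 198), (108, 190)]
```

The fingers now bear on the rib (8 N), the flap is at its outer stop and the carrier is unmoved. I'll back off slightly to unload, then lift away.

>>> step_arm(targets=[[[-0.01,0.015,0.01,0,0,0,0.4],[-0.005,0.0075,0.03,0,0,0,0.4],[0,0,0.06,0,0,0,0.4],[0,0,0.1,0,0,0,0.4],[0,0,0.3,0,0,0,0.4]]])

```text
t: 9.45
ee_pos: [525.2, 1.0, 271.2]
orientation: [-1.487, -2.766, 0.001]
ft_force: [0.6, -0.9, 0.2]
width: 34.9
grasp_force: 0.0
```

```bash
python3 -c "
from h import *
rib()"
```

```text
t 9.45 tcp [525.2   1.  271.2] tip own x,y,z -27.5 -0.9 89.2 toolY deg 33.5 z [-0.001  0.    -1.   ] F own -1.1 -0.0 0.2 w 34.9
foot rows at s=15,19,22 [np.float64(237.0), np.float64(243.0), np.float64(247.0)] hinge row [322.  68.]
V [(240, 176, 85), (242, 145, 85), (244, 116, 85), (246, 109, 86), (248, 109, 85), (250, 89, 86), (252, 68, 86), (254, 94, 86), (256, 136, 85), (258, 164, 85), (260, 170, 85), (262, 154, 85), (264, 117, 85), (266, 108, 85), (268, 109, 85), (270, 108, 86), (272, 101, 83), (274, 144, 10), (276, 227, 13), (278, 244, 17), (280, 245, 17), (282, 245, 17), (284, 244, 17), (286, 244, 17), (288, 243, 18), (290, 245, 18), (292, 202, 16), (294, 57, 12)]
hinge V [(40, 129), (42, 129), (44, 129), (46, 131), (48, 128), (50, 129), (52, 129), (54, 130), (56, 129), (58, 131), (60, 90), (62, 49), (64, 47), (66, 47), (68, 47), (70, 49), (72, 49), (74, 28), (76, 193), (78, 195), (80, 192), (82, 189), (84, 189), (86, 192), (88, 194), (90, 192), (92, 195), (94, 198), (96, 191), (98, 191), (100, 185), (102, 200), (104, 200), (106, 197), (108, 194)]
```

>>> step_arm(targets=[[[0,0,0.8,0,0,0,0.4],[-0.2,0.4,0.8,0,0,0,0.4],[-0.4,0.9,0.5,0,0,0,0.4],[-0.4,0.9,0,0,0,0,0.4],[-0.4,0.9,0,0,0,0,0.4]]])

```text
t: 10.12
ee_pos: [454.7, 157.2, 377.4]
orientation: [1.487, 2.765, 0.003]
ft_force: [0.0, 0.6, 0.2]
width: 35.0
grasp_force: 0.0
```

>>> step_arm(targets=[[[-0.4,0.9,0,0,0,0,0.4],[-0.4,0.9,0,0,0,0,0.4],[0,0.5,0,0,0,0,0.4],[0,0,0,0,0,0,0.4],[0,0,0,0,0,0,0.4]]])

```text
t: 10.75
ee_pos: [415.3, 270.5, 376.2]
orientation: [1.487, 2.767, -0.0]
ft_force: [-0.7, 0.2, 0.5]
width: 35.0
grasp_force: 0.0
```

Run:
```python
from h import *
from workcell import get_image
own()
t0=load("top0")
for n,b in (("top",(260,155,360,245)),("scene",(270,130,370,220))):
    d=get_image(n); a=load(n+"0")
    W=lambda X,Y,z:np.r_[O+X*EX+Y*EY,z]
    for nm,lo,hi,z in (("orange",(3,150,90),(15,255,255),73),("teal",(75,90,20),(105,255,255),63)):
        c=big(mask(d,lo,hi,b)); r=ray(d,c[:,0].astype(float),z)[:,:2]-O
        print(n,nm,"area",cv2.contourArea(c),"own x",np.percentile(r@EX,[1,50,99]).round(1),"own y",np.percentile(r@EY,[1,99]).round(1))
        if nm=="orange":
            r=ray(a,big(mask(a,lo,hi,b))[:,0].astype(float),z)[:,:2]-O; print("  before",np.percentile(r@EX,[1,50,99]).round(1),np.percentile(r@EY,[1,99]).round(1))
```

```text
t 10.75 tcp [415.3 270.5 376.2] tip own x,y,z 257.7 -57.8 194.2 toolY deg 33.5 z [ 0. -0. -1.] F own 0.5 0.4 0.5 w 35.0
top orange area 297.0 own x [-83.7 -70.8 -55.4] own y [-56.3  52. ]
  before [-88.6 -81.7 -55.1] [-56.3  52.8]
top teal area 1616.5 own x [-65.4   3.2  68.7] own y [-67.   64.6]
scene orange area 296.0 own x [-86.9 -69.7 -52.8] own y [-58.4  54.7]
  before [-81.6 -68.  -52.8] [-58.4  54.7]
scene teal area 1354.5 own x [-66.8   6.8  71.3] own y [-72.1  67.1]
```

Run:
```python
from h import *
from workcell import get_image
for n,b in (("top",(260,155,360,245)),("scene",(270,130,370,220))):
    d=get_image(n); m=mask(d,(75,60,20),(105,255,255),b)
    v,u=np.nonzero(m); r=ray(d,np.c_[u,v].astype(float),66)[:,:2]-O; x,y=r@EX,r@EY
    for s in (-1,1):
        k=(s*y>50)&(s*y<66); print(n,s,"min own x",np.sort(x[k])[:5].round(1), "mid",np.sort(x[abs(y)<45])[:3].round(1))
```

```text
top -1 min own x [-70.4 -67.9 -63.7 -61.1 -59.5] mid [-53.5 -53.2 -53.2]
top 1 min own x [-71.  -68.4 -65.9 -64.3 -61.7] mid [-53.5 -53.2 -53.2]
scene -1 min own x [-48.7 -48.6 -48.5 -45.9 -45.7] mid [-50.7 -50.6 -50.5]
scene 1 min own x [-71.  -68.4 -68.3 -65.6 -65.6] mid [-50.7 -50.6 -50.5]
```

```bash
python3 -c "
from workcell import ctrl
print(ctrl.close_job())"
```

```text
the job is handed in; nothing more can be done
None
```

The carrier is closed and handed in: the teal flap lies flat with its edge tucked about 6–8 mm under the orange lip, it stayed there after I let go, and the carrier did not move measurably; most of the slide came from fingertip friction on the flap, with only the final push on the rib itself.

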